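# Draw the long turner out from under the pan cover

## Task

A long turner has slipped under the fixed cover of the shallow steel pan, and it is longer than the opening in the cover. Draw it out through the opening at a slant, handle first, without forcing it against the cover, and leave everything else where it stands. Finish while still holding it still in the air, every part of it more than 5 cm above the cover and touching nothing but the gripper.

Things in the scene. Friction and masses are not known exactly. Their poses are not given: they have to be found in the camera images.
- pan: Fixed shallow steel pan, 330 (x) x 250 (y) mm, walls 5 mm thick, floor top at 5 mm. A fixed flat cover closes it but for one rectangular opening, x from 0 to +140 mm and y from -85 to +85 mm in the pan's frame. Origin: centre of the pan's underside, on the work surface; z up, x along its length, roughly to the robot's left, so the opening is in its left part.
- opening (a point): Centre of the opening, at the level of the cover's top; axes as the pan's (140 mm along x, 170 mm along y).
- cover: The pan's fixed flat aluminium cover, 336 x 256 x 4 mm, underside 62 mm and top 66 mm above the work surface. Origin: centre of its underside, axes as the pan's. The turner's blade and shaft start hidden under its closed -x half, on the robot's right; the handle, all but its rear end, lies below the opening.
- turner: Loose turner, 245 mm long, about 0.18 kg, flat on the pan's floor: black square plastic handle (130 x 22 x 22 mm, x from -7.5 to +122.5), steel shaft (14 mm wide, 9 high, x -55 to +5), flat steel blade (80 x 68 x 3 mm, x -122.5 to -42.5). Origin: mid-length, on the underside; x from blade to handle, z up. Starts within 0.1 rad of the pan's x. Centre of mass near x = +20 mm.
- blade_edge (a point): Middle of the turner's blade edge, the end that starts under the cover.
- handle_end (a point): Middle of the face at the free end of the turner's handle.
- ramekin: Small white bowl, 56 mm wide, 32 mm high, standing on the closed right end of the cover, on the robot's side; origin under its centre.
- weight_puck: Small round steel weight, 40 mm wide, 30 mm high, standing on the closed right end of the cover, on the side away from the robot; origin under its centre.
- basting_brush: Short basting brush, 170 mm long, lying on the counter to the left of the pan.
- sauce_bottle: White bottle, 60 mm wide, 140 mm high, on the counter to the right of the pan; origin under its centre.
- cup_stack: Stack of paper cups, 80 mm wide, 130 mm high, on the counter to the right; origin under its centre.
- shaker: Metal shaker, 48 mm wide, 88 mm high, on the counter to the left; origin under its centre.
- carton: Small cardboard carton, 90 x 120 x 50 mm, on the counter to the right; origin under its centre.
Mind the look-alikes: they are no part of the job. Leave any green or pink look-alike of the weight_puck alone.

How it is judged:
By the outcome, as a careful person would: the job done as asked, in the order asked, and still so for the second after the job is handed in, while the arm keeps its last pose, push and grip.
It also fails if it takes over 43 s, if anything falls off the work surface, if the arm or the gripper's body presses on something with over 40 N, if the wrist force passes 120 N, or if a joint passes its speed limit or range.

## Robot

A 7-joint arm with a two-finger parallel gripper is mounted at the origin on the work surface. World frame = base frame: x ahead of the robot, y to its left, z up, the work surface at z = 0. Lengths are in m, angles in rad, forces in N, time in s.
With the tool pointing down it reaches from about 0.4 to 0.85 m from the base axis. Payload 4.5 kg.
Tool frame: the origin (TCP) lies on the centre line of the jaws, within the pads' length; the fingertips stand 17 mm ahead of it and the grasp point (between the pads) lies 2 mm behind it (r.tip_reach is the distance from the TCP to the fingertips, in m); z points along the fingers, y is the line along which they close (so a half turn about z gives the same grasp; the last joint's range is limited). The gripper opens to 88 mm and grips with 3 to 60 N. Pads are 18 mm wide; open, the fingers measure 123 mm over their backs; the gripper's body (75 mm by 187 mm) begins 45 mm behind the grasp point.
Start: joints at [-1.298, 0.689, -0.195, 1.565, 0.157, 0.902, -0.215], TCP at [0.148, 0.607, 0.256] pointing down, gripper open.
Joint ranges: [-3.01, 3.01], [-0.46, 2.08], [-1.47, 1.51], [0.13, 2.56], [-1, 4.14], [0.04, 2.09], [-2.66, 2.66]. Speed limits (rad/s): [2.57, 2.57, 3.14, 3.14, 3.14, 3.14, 3.14].

## Interface

Orientations are given as a unit quaternion [x, y, z, w].
In Python, from plant import r gives the robot as it stands.
- The arm moves only by the tool step_arm, never from a script. Its argument "steps" is a list of rows, each a list of 7 numbers: the shift along the tool's x, y, z in cm, then the turn, a rotation vector about the tool's x, y, z in degrees, then the gripper's target within -1 to 1 (shut at 1, half-way at 0, fully open at -1). A call has 1 to 8 rows; each row shifts and turns the commanded pose from where the row before left it, along the tool's axes as they then stand; what a row does not reach is not made up. A row lasts 1/8 s, in which the tool goes at most 62.5 mm and 10.7 degrees, less where a joint would pass 70% of its speed; a pose out of reach is approached as far as the arm can. A call with a gripper value outside its range is refused whole. The fingers move at their own pace and stop on an object; "force" is the grip in N (left out, the last holds). Time passes only in rows, so rows that do not move let the fingers close. It gives the time, the measured TCP pose, the force, the opening and the grip force at its end, in the units of the state.
- r.get_state(): the state, without advancing time (a new reading comes with each control period).
- r.snapshot(name): name is "scene" or "top" or "wrist"; returns a dict with "pixels" (480x640x3 uint8, red, green, blue), "fx", "fy", "cx", "cy" (pixels), "dist_coeffs" ([k1, k2, p1, p2, k3] as OpenCV has them; the pictures are not rectified), "cam_to_world" (4x4, takes a point from camera to world coordinates). Camera axes: x right, y down, z forward; pixel columns grow to the right and rows downward; lengths in m; the calibration is good to about 2 mm. A picture is of the moment at which its call begins. There is no depth.
- r.finish_job(): hands the job in; it is judged then, once.
The state is a dict: "clock": time; "q": joint angles; "qd": joint speeds; "joint_torque": joint torques, N m; "tool_pos": TCP position; "eef_rot": TCP orientation; "contact_force": force on the tool from outside, world axes, zero at the start; "moment": the same for the moment, N m; "opening": opening from 0.0 (shut) to 1.0 (fully open); "finger_force": force on a finger pad.
Only numpy, scipy, OpenCV 4.12 (cv2) and the standard library are available. Lean on these libraries where they do the work, as an engineer would, in place of code of your own. Each camera call takes 0.05 s, during which the arm holds its last target. There are 200 camera calls.

## Working session

There is one attempt and no reset: what is moved stays moved. The work goes in short steps, Python scripts to look and compute and a tool call to move; the robot and the scene stay as the last step left them, time stands still between calls to the robot, and variables do not carry over. Pictures are saved under pics/ and viewed, at most 10 in all, crops included, and the job is handed in when it is done.

Besides the shell and the picture viewer there is one more tool, called after "Request:" in YAML: its name, and indented under it one key for each argument. step_arm: Moves the arm, as the interface text tells. Its arguments: {"type":"object","properties":{"steps":{"type":"array","items":{"type":"array","items":{"type":"number"}}},"force":{"type":"number"}},"required":["steps"]}

```bash
ls; mkdir -p pics
python3 - <<'E'
from plant import r
import cv2
for n in("scene","top"):
    s=r.snapshot(n); cv2.imwrite(f"pics/{n}0.png",s["pixels"][:,:,::-1]); print(s["fx"],s["cx"],s["cy"],s["dist_coeffs"],s["cam_to_world"])
st=r.get_state();print(st)
E
```

```text
pics
468.4299282419146 329.3777480358062 240.01460994707907 [-0.05530054  0.          0.          0.          0.        ] [[ 0.39996338  0.57715444 -0.71198459  1.26636237]
 [ 0.91650454 -0.24593978  0.31548859 -0.39873318]
 [ 0.00698031 -0.77872099 -0.62733157  0.73377173]
 [ 0.          0.          0.          1.        ]]
442.7005001245275 324.17436131562357 244.3999746295556 [-0.05707344  0.          0.          0.          0.        ] [[-0.02390226 -0.99322547  0.11371827  0.39204783]
 [-0.99946512  0.02120163 -0.02489904 -0.03641436]
 [ 0.02231935 -0.11425259 -0.99320098  1.20029184]
 [ 0.          0.          0.          1.        ]]
{'clock': 0.1, 'q': array([-1.29819859,  0.68992258, -0.19449789,  1.56622054,  0.1572636 ,
        0.90250031, -0.21511756]), 'qd': array([ 0.00085067, -0.00202838,  0.00051062, -0.00280218, -0.00034727,
       -0.00084809, -0.0008154 ]), 'joint_torque': array([-3.04298752e-03, -5.28504610e+01, -1.27156310e+00, -1.53838062e+01,
       -5.25748939e-02,  1.98746864e-03,  4.37623237e-05]), 'tool_pos': array([0.14775087, 0.60673364, 0.25498081]), 'eef_rot': array([ 1.19107070e-01,  9.92881067e-01, -8.31480768e-04, -4.71779739e-05]), 'contact_force': array([ 0.92063978,  0.12719486, -0.80562246]), 'moment': array([-0.01764332,  0.0012414 , -0.02373509]), 'finger_force': 0.0, 'opening': 1.0005849429199098}
```

View pics/top0.png

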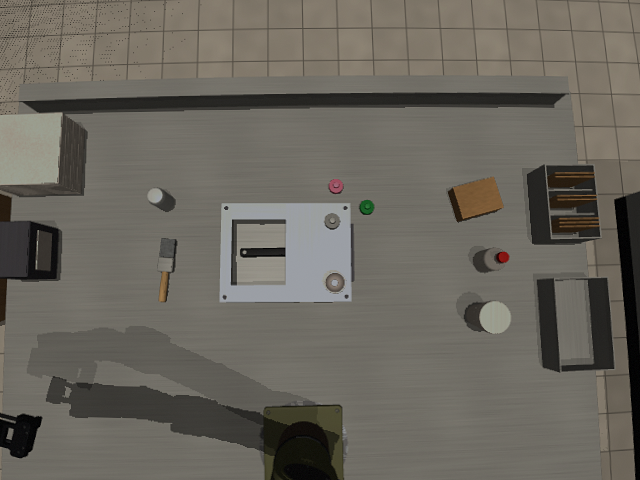

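View pics/scene0.png

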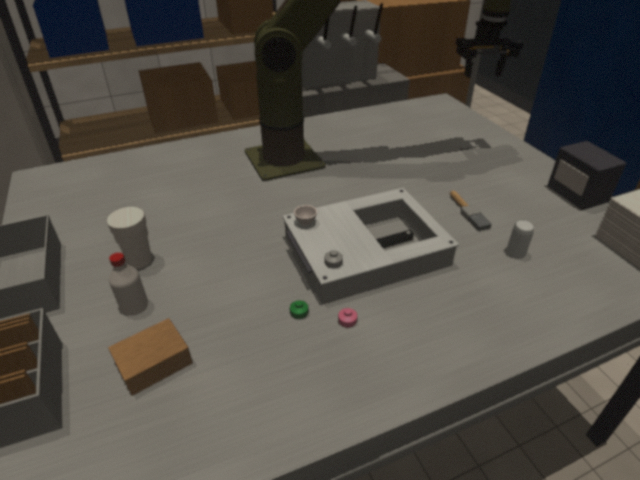

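The top view shows the cover at px (220–351, 204–302) and the opening at about (232–286, 220–285). The black handle lies in it from (241,253) to (286,252). The grey puck is at (332,221) and the ramekin at (335,282); the pink (336,186) and green (367,207) look-alikes are on the counter. The only black handle in the pan is the turner; the brush on the left at (165,270) is not it. I'll enlarge the opening to confirm.

```bash
python3 - <<'E'
import cv2
i=cv2.imread("pics/top0.png")[195:310,210:360]
cv2.imwrite("pics/crop0.png",cv2.resize(i,None,fx=5,fy=5,interpolation=cv2.INTER_CUBIC))
E
cat > h.py <<'E'
import numpy as np,cv2
from plant import r
def ray(s,uv,z):
    """world points at height z for pixels uv"""
    K=np.array([[s["fx"],0,s["cx"]],[0,s["fy"],s["cy"]],[0,0,1]])
    p=cv2.undistortPoints(np.array(uv,float).reshape(-1,1,2),K,np.array(s["dist_coeffs"]))[:,0]
    T=np.array(s["cam_to_world"]);d=np.c_[p,np.ones(len(p))]@T[:3,:3].T
    return T[:3,3]+d*((z-T[2,3])/d[:,2])[:,None]
E
```

```text
(no output)
```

View pics/crop0.png

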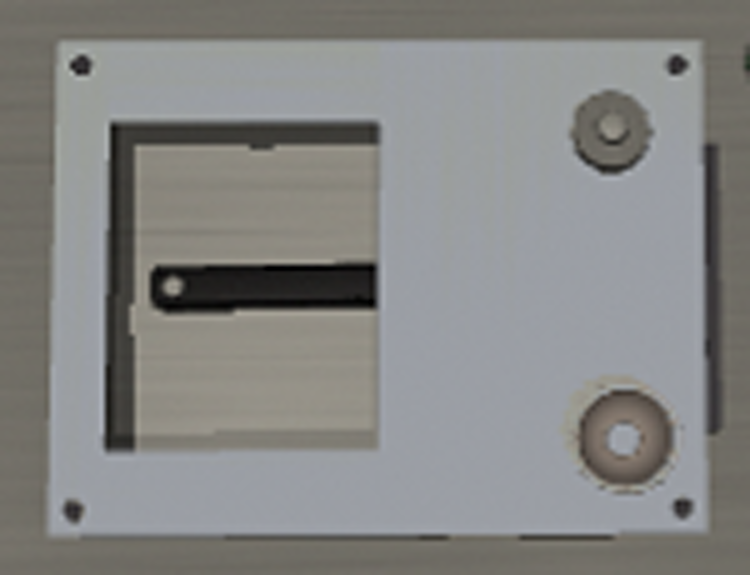

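The crop shows the opening with corners at (109,122), (380,122), (379,450) and (106,450). The handle, with its hole, has its end at x≈152 (y 266–310), and at x=376 it spans y 263–307.

```bash
cat >> h.py <<'E'
def c0(a): return np.c_[210+(np.array(a)[:,0]+.5)/5-.5,195+(np.array(a)[:,1]+.5)/5-.5]
E
python3 - <<'E'
from h import *
s=r.snapshot("top")
np.set_printoptions(precision=4,suppress=True)
op=ray(s,c0([(109,122),(380,122),(379,450),(106,450)]),.066)
co=ray(s,c0([(57,41),(703,41),(709,535),(47,535)]),.066)
ha=ray(s,c0([(152,266),(152,310),(376,263),(376,307)]),.027)
ot=ray(s,c0([(612,130),(625,437)]),.097)
print(op,co,ha,ot,sep="\n")
# rigid fit of pan frame (x,y,yaw)
P=np.array([(.14,.085),(0,.085),(0,-.085),(.14,-.085)])
C=np.array([(.168,.128),(-.168,.128),(-.168,-.128),(.168,-.128)])
# robot: pan x -> world +y ; pan y -> world -x. find correct pairing
from scipy.optimize import least_squares
W=np.r_[op,co][:,:2]
for sg in(1,):
    M=np.r_[P,C]*[1,-1]
    f=lambda p:(M@np.array([[np.cos(p[2]),np.sin(p[2])],[-np.sin(p[2]),np.cos(p[2])]])+p[:2]-W).ravel()
    q=least_squares(f,[.4,.05,1.57]); print(q.x,np.abs(q.fun).max(),q.fun.reshape(-1,2))
    th=q.x[2];R=np.array([[np.cos(th),np.sin(th)],[-np.sin(th),np.cos(th)]])
    M=np.r_[P,C]*[1,-1]
    print("handle in pan:",(ha[:,:2]-q.x[:2])@R.T)
E
```

```text
[[0.5933 0.174  0.066 ]
 [0.5903 0.0336 0.066 ]
 [0.4209 0.0365 0.066 ]
 [0.4239 0.1756 0.066 ]]
[[ 0.6367  0.2012  0.066 ]
 [ 0.6299 -0.1355  0.066 ]
 [ 0.3738 -0.1307  0.066 ]
 [ 0.3815  0.2057  0.066 ]]
[[0.5221 0.1583 0.027 ]
 [0.4986 0.1584 0.027 ]
 [0.5211 0.0392 0.027 ]
 [0.4976 0.0395 0.027 ]]
[[ 0.5785 -0.0853  0.097 ]
 [ 0.4237 -0.0878  0.097 ]]
[0.5056 0.0351 1.5511] 0.0010945532632649912 [[ 0.     -0.0007]
 [ 0.0002 -0.0002]
 [-0.0003  0.0002]
 [-0.0005  0.0011]
 [ 0.0002 -0.0007]
 [ 0.0004  0.0001]
 [ 0.0005  0.0003]
 [-0.0006 -0.0002]]
handle in pan: [[ 0.1236 -0.0141]
 [ 0.1232  0.0094]
 [ 0.0044 -0.0155]
 [ 0.0043  0.0081]]
```

Request:
step_arm:
  steps:
    - [-2.95,-2.55,0,0,0,0,-1]
    - [-2.95,-2.55,0,0,0,0,-1]
    - [-2.95,-2.55,0,0,0,0,-1]
    - [-2.95,-2.55,0,0,0,0,-1]
    - [-2.95,-2.55,0,0,0,0,-1]
    - [-2.95,-2.55,0,0,0,0,-1]
    - [-2.95,-2.55,0,0,0,0,-1]
    - [-2.95,-2.55,0,0,0,0,-1]

```text
clock: 1.15
tool_pos: [0.3295, 0.3521, 0.2556]
eef_rot: [0.119, 0.993, -0.0, -0.0]
contact_force: [1.6, 0.7, 0.2]
opening: 1.0
finger_force: 0.0
```

Request:
step_arm:
  steps:
    - [-2.95,-2.55,0,0,0,0,-1]
    - [-2.95,-2.55,0,0,0,0,-1]
    - [-2.95,-2.55,0,0,0,0,-1]
    - [-2.95,-2.55,0,0,0,0,-1]
    - [-2.95,-2.55,0,0,0,0,-1]
    - [-2.95,-2.55,0,0,0,0,-1]
    - [-2.95,-2.55,0,0,0,0,-1]
    - [-2.95,-2.55,0,0,0,0,-1]

```text
clock: 2.15
tool_pos: [0.5105, 0.0981, 0.2556]
eef_rot: [0.119, 0.993, 0.0, -0.0]
contact_force: [-0.2, 0.2, 0.4]
opening: 1.006
finger_force: 0.0
```

Request:
step_arm:
  steps:
    - [0,0,0,0,0,9.5,-1]
    - [0,0,0,0,0,9.5,-1]
    - [0,0,0,0,0,9.5,-1]
    - [0,0,0,0,0,9.5,-1]
    - [0,0,0,0,0,9.5,-1]
    - [0,0,0,0,0,9.5,-1]
    - [0,0,0,0,0,9.5,-1]
    - [0,0,0,0,0,9.5,-1]

```text
clock: 3.15
tool_pos: [0.5097, 0.0993, 0.2555]
eef_rot: [0.707, 0.707, -0.0, -0.0]
contact_force: [0.1, 0.7, -0.3]
opening: 1.0
finger_force: 0.0
```

Run:
```python
from h import *
s=r.snapshot("wrist");cv2.imwrite("pics/w1.png",s["pixels"][:,:,::-1])
np.save("w1.npy",{k:s[k] for k in s if k!="pixels"},allow_pickle=True)
print(np.array(s["cam_to_world"]).round(3))
print(r.get_state()["q"].round(2))
```

```text
[[ 1.    -0.    -0.001  0.51 ]
 [-0.    -0.961 -0.275  0.17 ]
 [-0.001  0.275 -0.961  0.384]
 [ 0.     0.     0.     1.   ]]
[-0.36  0.55  0.13  1.89 -0.11  0.7  -0.18]
```

View pics/w1.png

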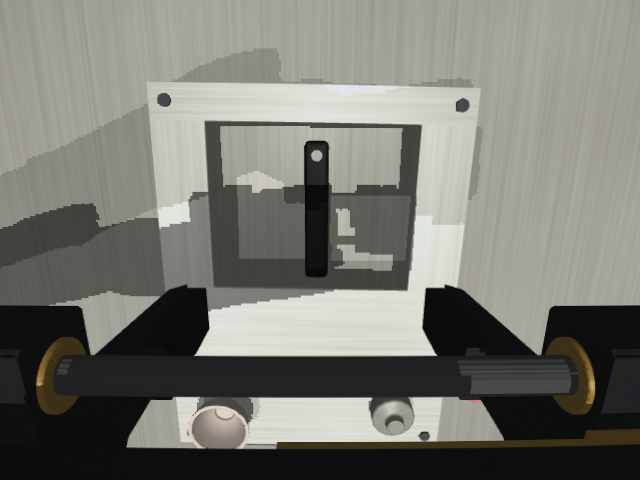

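The wrist view shows the handle between the fingers, from its end at (316,142) back to about (316,276), with its sides at u≈304–328. The ramekin (219,428) and puck (392,415) are still standing.

Run:
```python
from h import *
s=np.load("w1.npy",allow_pickle=True).item()
print(ray(s,[(304.5,148),(328.5,148),(316,142),(305.5,272),(327.5,272),(316,276.5)],.027).round(4))
print(ray(s,[(205,122),(421,126),(408,290),(215,286)],.066).round(4))
```

```text
[[0.4994 0.1529 0.027 ]
 [0.5207 0.1529 0.027 ]
 [0.5096 0.1581 0.027 ]
 [0.4994 0.0359 0.027 ]
 [0.5207 0.0359 0.027 ]
 [0.5096 0.0312 0.027 ]]
[[0.4231 0.1748 0.066 ]
 [0.5915 0.1717 0.066 ]
 [0.5901 0.0337 0.066 ]
 [0.4214 0.0375 0.066 ]]
```

Request:
step_arm:
  steps:
    - [-0.4,0,4,0,0,0,-1]
    - [0,0,4,0,0,0,-1]
    - [0,0,4,0,0,0,-1]
    - [0,0,4,0,0,0,-0.6]
    - [0,0,2.5,0,0,0,-0.5]
    - [0,0,1,0,0,0,-0.5]
    - [0,0,0,0,0,0,-0.5]

```text
clock: 4.08
tool_pos: [0.5099, 0.0953, 0.0605]
eef_rot: [0.705, 0.709, -0.0, -0.0]
contact_force: [0.0, 0.3, 0.3]
opening: 0.748
finger_force: 0.0
```

Request:
step_arm:
  steps:
    - [0,0,1.2,0,0,0,-0.5]
    - [0,0,1.2,0,0,0,-0.5]
    - [0,0,0.6,0,0,0,-0.5]
    - [0,0,0.4,0,0,0,-0.5]
    - [0,0,0,0,0,0,-0.5]

```text
clock: 4.7
tool_pos: [0.5098, 0.0952, 0.0265]
eef_rot: [0.705, 0.709, -0.0, -0.0]
contact_force: [-0.8, -0.4, -0.2]
opening: 0.753
finger_force: 0.0
```

Request:
step_arm:
  steps:
    - [0,0,0,0,0,0,1]
    - [0,0,0,0,0,0,1]
    - [0,0,0,0,0,0,1]
    - [0,0,0,0,0,0,1]
    - [0,0,0,0,0,0,1]
    - [0,0,0,0,0,0,1]
  force: 50

```text
clock: 5.45
tool_pos: [0.51, 0.0953, 0.0268]
eef_rot: [0.705, 0.709, 0.0, 0.0]
contact_force: [0.4, 0.5, 0.6]
opening: 0.246
finger_force: 50.0
```

Run:
```python
import numpy as np
P=[(-.0867,.005,0),(-.0867,.007,0),(-.0867,.007,5),(-.0867,.007,10),(-.076,.007,10),(-.0705,.007,14.5),(-.060,.0075,15),(-.055,.009,20),(.067,.053,20),(.067,.173,20)]
f=lambda b,c,t:np.array([b+.182*np.cos(t)-.0218*np.sin(t),c+.182*np.sin(t)+.0218*np.cos(t)])
for p,q in zip(P,P[1:]):
    t=np.radians(p[2]);d=f(*q[:2],np.radians(q[2]))-f(*p[:2],t)
    x=np.array([np.cos(t),np.sin(t)]);z=np.array([np.sin(t),-np.cos(t)])
    print(q,"tool x,z cm",(100*d@x).round(2),(100*d@z).round(2),"turn",q[2]-p[2],"tcp",f(*q[:2],np.radians(q[2])).round(4))
```

```text
(-0.0867, 0.007, 0) tool x,z cm 0.0 -0.2 turn 0 tcp [0.0953 0.0288]
(-0.0867, 0.007, 5) tool x,z cm -0.26 -1.58 turn 5 tcp [0.0927 0.0446]
(-0.0867, 0.007, 10) tool x,z cm -0.26 -1.58 turn 5 tcp [0.0887 0.0601]
(-0.076, 0.007, 10) tool x,z cm 1.05 0.19 turn 0 tcp [0.0994 0.0601]
(-0.0705, 0.007, 14.5) tool x,z cm 0.31 -1.33 turn 4.5 tcp [0.1002 0.0737]
(-0.06, 0.0075, 15) tool x,z cm 1.01 0.06 turn 0.5 tcp [0.1102 0.0757]
(-0.055, 0.009, 20) tool x,z cm 0.26 -1.59 turn 5 tcp [0.1086 0.0917]
(0.067, 0.053, 20) tool x,z cm 12.97 0.04 turn 0 tcp [0.2306 0.1357]
(0.067, 0.173, 20) tool x,z cm 4.1 -11.28 turn 0 tcp [0.2306 0.2557]
```

Request:
step_arm:
  steps:
    - [0,0,-0.2,0,0,0,1]
    - [-0.12,0,-0.79,0,2.5,0,1]
    - [-0.12,0,-0.79,0,2.5,0,1]
    - [-0.12,0,-0.79,0,2.5,0,1]
    - [-0.12,0,-0.79,0,2.5,0,1]
    - [0,0,0,0,0,0,1]

```text
clock: 6.2
tool_pos: [0.5102, 0.0868, 0.06]
eef_rot: [0.703, 0.705, 0.061, -0.061]
contact_force: [0.3, -0.8, -1.7]
opening: 0.245
finger_force: 50.0
```

Run:
```python
from h import *
s=r.snapshot("scene");p=s["pixels"][:,:,::-1]
cv2.imwrite("pics/s2.png",cv2.resize(p[170:310,270:470],None,fx=4,fy=4,interpolation=cv2.INTER_CUBIC))
print(r.get_state()["moment"])
```

```text
[-0.24710593  0.07055521  0.06367299]
```

View pics/s2.png

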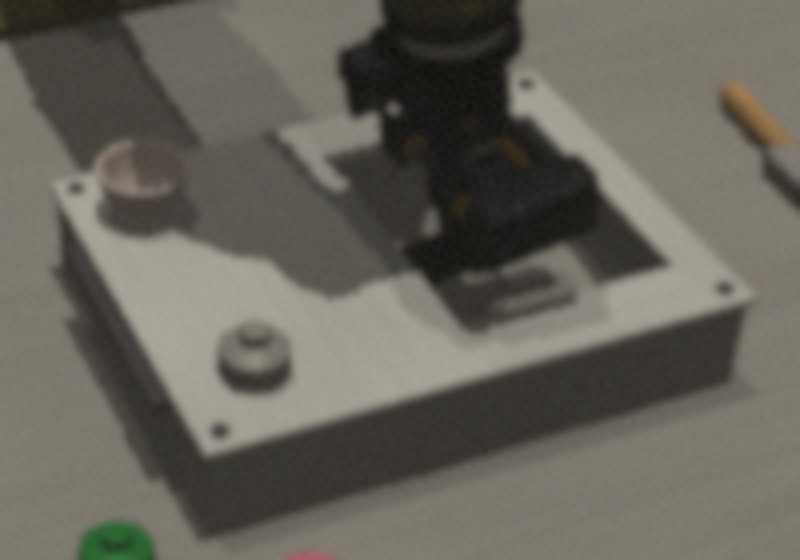

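The image shows the gripper in the opening and clear of the cover edge, with the puck (255,355) and ramekin (140,185) undisturbed. The contact force of -1.7 N equals the turner's weight, so it is touching nothing else. I'll continue.

Request:
step_arm:
  steps:
    - [0.6,0,0.1,0,0,0,1]
    - [0.6,0,0.1,0,0,0,1]
    - [0.16,0,-0.66,0,2.25,0,1]
    - [0.16,0,-0.66,0,2.25,0,1]
    - [0,0,0,0,0,0,1]
    - [0,0,0,0,0,0,1]

```text
clock: 7.0
tool_pos: [0.5098, 0.1019, 0.0734]
eef_rot: [0.699, 0.704, 0.089, -0.09]
contact_force: [0.7, -0.0, -1.6]
opening: 0.24
finger_force: 50.0
```

Run:
```python
from h import *
s=r.snapshot("wrist");cv2.imwrite("pics/w3.png",s["pixels"][:,:,::-1])
# predicted handle-end top corners: local (.1225,+-.011,.022)
st=r.get_state()
from scipy.spatial.transform import Rotation as Ro
R=Ro.from_quat(st["eef_rot"]).as_matrix()
K=np.array([[s["fx"],0,s["cx"]],[0,s["fy"],s["cy"]],[0,0,1]])
T=np.linalg.inv(np.array(s["cam_to_world"]))
pts=np.array([st["tool_pos"]+R@np.array([.063,y,z]) for z in(0,.022) for y in(-.011,.011)])
pts=np.r_[pts,[[.4257,.1751,.066],[.5926,.1718,.066]]]
print(pts.round(4));print(cv2.projectPoints(pts,T[:3,:3],T[:3,3],K,np.array(s["dist_coeffs"]))[0][:,0].round(0))
```

```text
[[0.4983 0.1629 0.0892]
 [0.5203 0.1631 0.0891]
 [0.4982 0.1684 0.0678]
 [0.5202 0.1686 0.0678]
 [0.4257 0.1751 0.066 ]
 [0.5926 0.1718 0.066 ]]
[[282. 152.]
 [351. 152.]
 [287. 149.]
 [346. 149.]
 [ 98. 132.]
 [535. 143.]]
```

View pics/w3.png

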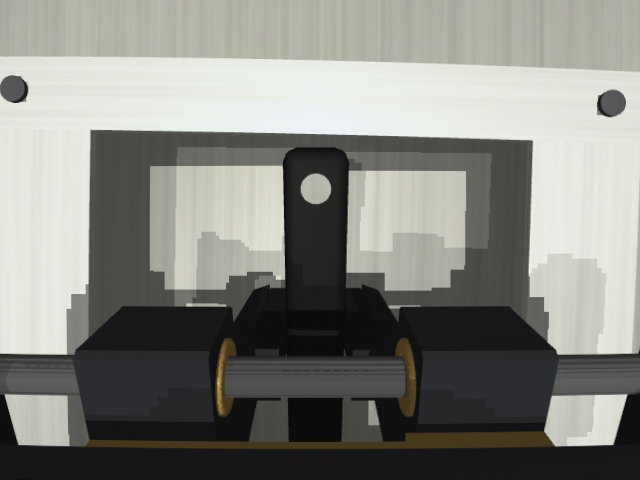

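The handle end is centred at (316,148), just inside the opening's edge at v≈135. That matches the prediction, so the grip has not slipped. I'll keep tilting and clear the edge.

Request:
step_arm:
  steps:
    - [0.3,0,-0.2,0,0,0,1]
    - [0.1,0,-0.6,0,2.5,0,1]
    - [0.3,0,-0.6,0,2.5,0,1]
    - [0.3,0,-0.3,0,0,0,1]
    - [0,0,0,0,0,0,1]

```text
clock: 7.68
tool_pos: [0.51, 0.1068, 0.0931]
eef_rot: [0.695, 0.699, 0.12, -0.12]
contact_force: [-0.9, 0.9, -1.7]
opening: 0.245
finger_force: 50.0
```

Request:
step_arm:
  steps:
    - [1.5,0,0,0,0,0,1]
    - [1.7,0,0,0,0,0,1]
    - [1.8,0,0,0,0,0,1]
    - [1.8,0,0,0,0,0,1]
    - [1.8,0,0,0,0,0,1]
    - [1.8,0,0,0,0,0,1]
    - [1.7,0,0,0,0,0,1]
    - [1.4,0,0,0,0,0,1]

```text
clock: 8.68
tool_pos: [0.5091, 0.2344, 0.1383]
eef_rot: [0.695, 0.699, 0.12, -0.12]
contact_force: [-0.8, 0.5, -2.0]
opening: 0.245
finger_force: 50.0
```

Run:
```python
from h import *
s=r.snapshot("scene");p=s["pixels"][:,:,::-1]
cv2.imwrite("pics/s4.png",cv2.resize(p[130:310,270:510],None,fx=3.3,fy=3.3,interpolation=cv2.INTER_CUBIC))
st=r.get_state();print(st["moment"],st["q"].round(2))
```

```text
[-0.2682002   0.06232296 -0.04289238] [-0.13  0.79 -0.35  1.97 -0.25  0.3  -0.13]
```

View pics/s4.png

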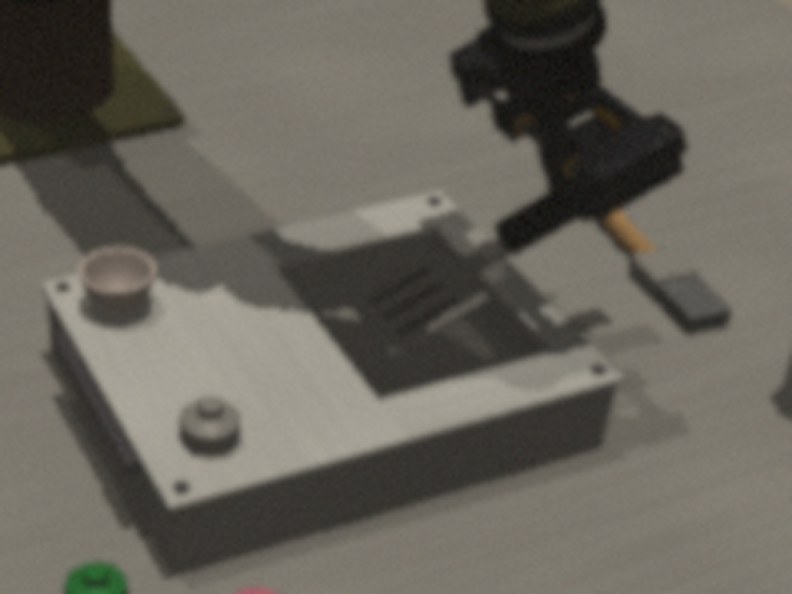

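The slotted blade (370–490, 270–350) is now fully within the opening, clear of the closed edge, and the puck and ramekin are undisturbed. Next is a straight lift.

Request:
step_arm:
  steps:
    - [0.35,0,-1,0,0,0,1]
    - [0.55,0,-1.5,0,0,0,1]
    - [0.55,0,-1.5,0,0,0,1]
    - [0.55,0,-1.5,0,0,0,1]
    - [0.55,0,-1.5,0,0,0,1]
    - [0.55,0,-1.5,0,0,0,1]
    - [0.55,0,-1.5,0,0,0,1]
    - [0.35,0,-1,0,0,0,1]

```text
clock: 9.72
tool_pos: [0.5093, 0.2342, 0.2564]
eef_rot: [0.695, 0.699, 0.12, -0.12]
contact_force: [-0.4, 0.0, -1.2]
opening: 0.249
finger_force: 50.0
```

Request:
step_arm:
  steps:
    - [0,0,0,0,0,0,1]
    - [0,0,0,0,0,0,1]
    - [0,0,0,0,0,0,1]
    - [0,0,0,0,0,0,1]

```text
clock: 10.22
tool_pos: [0.509, 0.2341, 0.2544]
eef_rot: [0.695, 0.699, 0.119, -0.12]
contact_force: [0.1, 0.3, -1.8]
opening: 0.243
finger_force: 50.0
```

Run:
```python
from h import *
s=r.snapshot("scene");p=s["pixels"][:,:,::-1]
cv2.imwrite("pics/s5.png",cv2.resize(p[60:340,250:570],None,fx=2,fy=2,interpolation=cv2.INTER_CUBIC))
print(abs(r.get_state()["qd"]).max())
```

```text
0.0040397494511675985
```

View pics/s5.png

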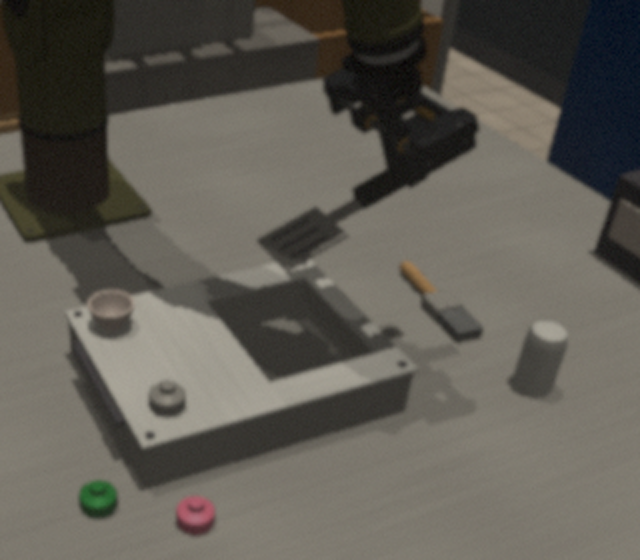

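The whole turner is out, with its blade at (300,235) about 10 cm above the cover by the pose. It is held still, and everything else is in place.

```bash
python3 -c "
from plant import r
print(r.finish_job())"
```

```text
the job is handed in; nothing more can be done
None
```

I drew the turner out handle first at a slant, and it is held still with its lowest point about 10 cm above the cover. I saw no sign of contact with the cover and nothing else moved. The job was handed in at about 10 s; no verdict came back.

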